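Open the arbor press and slide the gearbox cover under its ram

ROBOT

A 6-joint arm with a two-finger parallel gripper is mounted at the origin on the work surface. World frame = base frame: x ahead of the robot, y to its left, z up, the work surface at z = 0. Lengths are in mm, angles in rad, forces in N, time in s.
With the tool pointing down it reaches from about 225 to 725 mm from the base axis. Payload 3.1 kg.
Tool frame: the origin (TCP) lies midway between the tips of the shut fingers; the grasp point (between the pads) lies r.grip_point_offset behind it (r.grip_point_offset is the distance from the TCP to the grasp point, in mm); z points along the fingers, y is the direction in which the jaws open and shut (so a half turn about z gives the same grasp; the last joint's range is limited). The gripper opens to 85 mm and grips with 20 to 120 N. Pads are 22 mm wide; open, the fingers measure 114 mm over their backs; the gripper's body (76 mm by 85 mm) begins 54 mm behind the grasp point. The pads swing forward as they close: fully open they stand 13 mm farther back than shut.
Start: joints at [-1.335, 0.048, 0.099, 1.622, 0, 1.443], TCP at [186.794, -490.638, 231.312] pointing down, gripper open.
Joint ranges: [-2.91, 2.91], [-0.99, 1.94], [-1.21, 1.42], [-2.12, 2.29], [-1.49, 1.47], [-3.14, 3.14]. Speed limits (rad/s): [2.79, 2.79, 3.14, 3.14, 3.14, 3.14].

INTERFACE

Orientations are given as a unit quaternion [w, x, y, z].
In Python, from bench import state, read_camera, calibration, job, r gives the robot as it stands. The module is installed in compiled form; this text tells all that it offers.
- The arm moves only by the shell command python3 -m creep 'ROWS' [OPENING] [FORCE]. ROWS is JSON, a list of rows, each a list of 6 numbers: the shift along the tool's x, y, z in m, then the turn, a rotation vector about the tool's x, y, z in degrees. A call has exactly 8 rows; each row shifts and turns the pose as measured when the row begins, along the tool's axes as they then stand; what a row does not reach is not made up. A row lasts 1/12 s, in which the tool goes at most 41.7 mm and 7.16 degrees, less where a joint would pass 70% of its speed; a pose out of reach is approached as far as the arm can. A call is refused whole if a number of a shift passes 0.0417 or a number of a turn 7.16, either way. A call with a gripper value outside its range is refused whole. OPENING is the finger opening in m, from 0 to 0.0854, set as the call begins (- or left out, the last holds). The fingers move at their own pace and stop on an object; FORCE is the grip in N (left out, the last holds). Time passes only in rows, so rows that do not move let the fingers close, or fill a call up. It gives the time, the measured TCP pose, the force and the opening at its end, in the units of the state.
- state(): the state, without advancing time (a new reading comes with each control period).
- read_camera(name): name is "side" or "top"; returns the picture (420x560x3 uint8, blue, green, red); there is no depth.
- calibration(name): a dict with "camera_matrix" (3x3 intrinsics, pixels), "cam_to_world" (4x4, takes a point from camera to world coordinates). Camera axes: x right, y up, looking along -z (the intrinsics and any distortion apply to the point x, -y, -z); pixel columns grow to the right and rows downward; lengths in mm; the calibration is good to about 2 mm. A picture is of the moment at which its call begins. calibration takes no time and is no camera call.
- job.finish_job(): hands the job in, once; it reports no verdict.
The state is a dict: "time": time; "joints": joint angles; "joint_velocities": joint speeds; "tau": joint torques, N m; "tcp_pos": TCP position; "ee_rot": TCP orientation; "contact_force": force on the tool from outside, world axes, zero at the start; "ft_torque": the same for the moment, N m; "opening": opening from 0.0 (shut) to 1.0 (fully open).
Only numpy, scipy, OpenCV 4.12 (cv2) and the standard library are available. Lean on these libraries where they do the work, as an engineer would, in place of code of your own. Each camera call takes 0.05 s, during which the arm holds its last target. There are 200 camera calls.

TASK

The arbor press has been parked with its ram down: throw the red pawl right back off the ratchet wheel and leave it there, then swing the hand lever all the way back so that the ram is fully up. Then slide the gearbox cover along the bench into the press, keeping it flat on the bench, until its bearing bore sits centred under the ram; leave the other things on the bench alone.

Things in the scene. Friction and masses are not known exactly. Their poses are not given: they have to be found in the camera images.
- press: Green arbor press, 215 mm tall, fixed; its dark steel base is let flush into the bench. Origin: on the bench, on the ram's axis, where the base's white scribed lines cross. Its x axis points from the open front into the throat. Nearest things to the axis: column foot 80 mm behind; head, 100 to 215 mm above the bench, reaching 31 mm in front and 39 mm either side.
- pawl (a joint): The red pawl on the ratchet wheel (press's +y side), hinged about the press's y axis 98 mm behind the ram axis, 205 mm up. Near 0 (to about 0.2) it lies in the teeth and stops the lever going back; it grows as its tab is pushed along the press's +x. Past about 1.2 rad it falls by itself to its stop at 1.75 and stays there. Takes under 2 N.
- pawl_tab (a point): Centre of the red 18 mm ball on the pawl's thumb tab, 55 mm from the hinge and 53 mm to the press's +y side of the ram axis. With the pawl down it leans to the press's front, about 247 mm up; it swings over the hinge in an arc (top at 260 mm) towards the press's back. Near it only the ram is higher than 220 mm (its square top, 40 mm inward, at 228 to 236 mm with the ram down).
- lever (a joint): Hand lever and ratchet wheel on the pinion shaft, which runs along the press's y, 38 mm behind the ram axis, 150 mm up. At 0 (ram down) the lever leans 45 deg to the press's front; it grows as the lever swings up over the top to the press's back, stop at 1.6 (ram up, 25 mm per rad). Needs about 6 to 9 N at the knob and stays where left. The pawl, if down, stops it below 0.6.
- lever_knob (a point): Centre of the red ball, 32 mm across, at the end of the 12 mm steel lever: 160 mm from the pinion shaft, 62 mm to the press's -y side of the ram axis; 263 mm up at joint 0, 310 mm with the lever upright.
- ram_foot (a point): Centre of the lower end of the bright 26 mm square vertical ram. 8 to 16 mm above the bench when parked, so it bars the way; 48 mm above it when fully up.
- cover: Loose cast aluminium gearbox cover lying flat, 0.5 to 0.9 kg: plate 130 x 90 mm, 16 mm thick, with a round boss (68 mm across, top at 32 mm) holding a bearing. Origin: underside, on the axis of the bore. x axis: to the plate's near short end, 45 mm away (this end goes into the press first); the far short end is 85 mm behind. Sides at y = +-45 mm.
- grease_tin: Bystander: tin with blue band, 72 mm across, 85 mm tall, standing. Origin: centre of its underside.
- hammer: Bystander: hammer lying flat, 260 mm long along its x, wooden handle, steel head at its +x end reaching 48 mm to -y and 40 mm to +y. Origin: middle of its length, on the bench.
- spare_bearing: Bystander: steel bearing ring lying flat, 52 mm across, 25 mm bore, 15 mm thick. Origin: centre of its underside.
- stub_shaft: Bystander: stepped steel shaft standing on end, 35 mm across at the foot, 90 mm tall. Origin: centre of its underside.
Things that resemble listed ones, but are neither listed nor needed, are in the scene too. Several things have the shape of the cover; the one meant has the colours described above.

How it is judged:
By the outcome, as a careful person would: the job done as asked, in the order asked, and still so for the second after the job is handed in, with the robot touching nothing.
It also fails if it takes over 72 s, if anything falls off the work surface, if the arm or the gripper's body presses on something with over 40 N, if the wrist force passes 120 N, or if a joint passes its speed limit or range.

## Working session

There is one attempt and no reset: what is moved stays moved. The work goes in short steps, Python scripts to look and compute and a shell command to move; the robot and the scene stay as the last step left them, time stands still between calls to the robot, and variables do not carry over. Pictures are saved under pics/ and viewed, about 8 in all and at most 12, crops included, and the job is handed in when it is done.

```bash
mkdir -p pics; cat > h.py <<'E'
import numpy as np, cv2
from bench import state, read_camera, calibration, job, r
def cal(n):
    c=calibration(n); return np.array(c["camera_matrix"]),np.array(c["cam_to_world"]),np.array(c.get("dist",np.zeros(5)))
def proj(n,P):
    K,T,_=cal(n); p=np.linalg.inv(T)@np.r_[P,1]; q=K@np.array([p[0],-p[1],-p[2]]); return q[:2]/q[2]
def ray(n,uv):
    K,T,_=cal(n); d=np.linalg.inv(K)@np.r_[uv,1]; d=np.array([d[0],-d[1],-d[2]]); return T[:3,3],T[:3,:3]@d
def atz(n,uv,z):
    o,d=ray(n,uv); return o+d*(z-o[2])/d[2]
def tri(a,b):
    A=[];B=[]
    for n,uv in (("side",a),("top",b)):
        o,d=ray(n,uv); d/=np.linalg.norm(d); M=np.eye(3)-np.outer(d,d); A.append(M);B.append(M@o)
    return np.linalg.lstsq(np.vstack(A),np.hstack(B),rcond=None)[0]
E
python3 - <<'E'
from h import *
for n in("side","top"):
    cv2.imwrite(f"pics/{n}0.png",read_camera(n)); c=calibration(n); print(c)
s=state();print(s,r.grip_point_offset)
E
```

```text
{'camera_matrix': array([[465.46935325,   0.        , 274.63926593],
       [  0.        , 465.46935325, 206.42614845],
       [  0.        ,   0.        ,   1.        ]]), 'cam_to_world': array([[-8.08288979e-01,  3.74553488e-01, -4.54289128e-01,
        -4.62294388e+01],
       [-5.88743329e-01, -5.04865518e-01,  6.31262308e-01,
         8.56411493e+02],
       [ 7.08658369e-03,  7.77702060e-01,  6.28593101e-01,
         9.57995375e+02],
       [ 0.00000000e+00,  0.00000000e+00,  0.00000000e+00,
         1.00000000e+00]])}
{'camera_matrix': array([[471.69176993,   0.        , 282.85614823],
       [  0.        , 471.69176993, 209.64293154],
       [  0.        ,   0.        ,   1.        ]]), 'cam_to_world': array([[-7.06144996e-04,  9.92609923e-01, -1.21346783e-01,
         3.88328876e+02],
       [-9.99995495e-01, -1.05495615e-03, -2.81027742e-03,
         7.28350958e+01],
       [-2.91752479e-03,  1.21344252e-01,  9.92606196e-01,
         1.33152551e+03],
       [ 0.00000000e+00,  0.00000000e+00,  0.00000000e+00,
         1.00000000e+00]])}
{'time': 0.1, 'joints': array([-1.33480470e+00,  4.86929345e-02,  9.76963424e-02,  1.62201029e+00,
        2.19480942e-06,  1.44300410e+00]), 'joint_velocities': array([-0.00022799, -0.00011963,  0.00233895,  0.00244157,  0.00103953,
        0.00083616]), 'tau': array([ 2.45849493e-03, -3.39851153e+01,  3.20935893e+01,  1.58897712e-02,
       -2.17311645e-04,  7.26861686e-06]), 'tcp_pos': array([ 186.65853179, -490.0798542 ,  230.19661672]), 'ee_rot': array([-1.10372016e-03,  9.83502621e-01,  1.80890499e-01, -5.86702419e-05]), 'contact_force': array([-0.08651694,  0.96399708,  0.07013475]), 'ft_torque': array([ 0.02273399, -0.02911612,  0.00065216]), 'opening': 0.999044348965513} 18.700000000000003
```

View pics/side0.png

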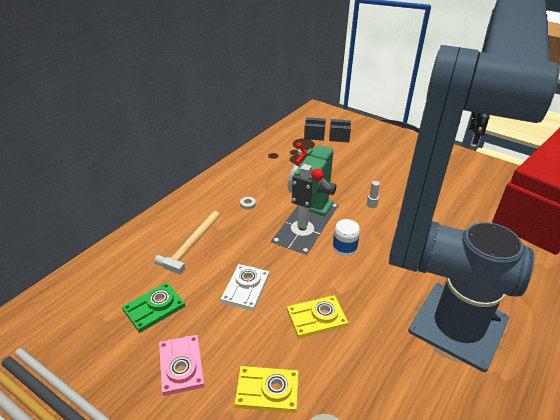

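View pics/top0.png

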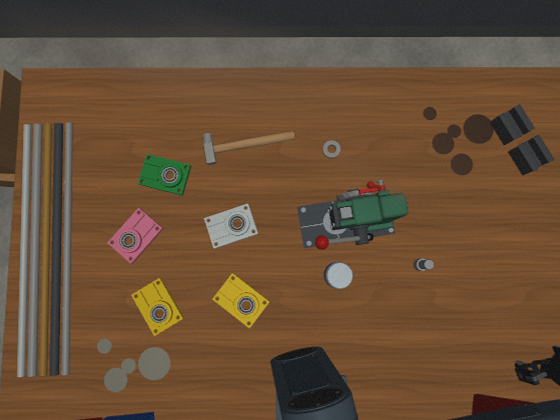

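Candidates for the cover, top view: green (165,174), pink (135,236), yellow (157,306), yellow (241,300) and light grey (231,226), which is the cast aluminium one, at side (246,286). The press is at top (350,215), with the lever knob at (321,242) and the pawl at about (372,186). I'll check the choice in one close crop.

```bash
python3 - <<'E'
import cv2,numpy as np
t=cv2.imread("pics/top0.png");s=cv2.imread("pics/side0.png")
a=cv2.resize(t[170:260,195:415],(800,327),interpolation=cv2.INTER_CUBIC)   # scale 3.636
b=cv2.resize(s[135:315,215:385],(255,270),interpolation=cv2.INTER_CUBIC)
c=cv2.resize(s[135:255,265:355],(203,270),interpolation=cv2.INTER_CUBIC) #2.25
c=cv2.resize(s[135:203,270:350],(318,270),interpolation=cv2.INTER_CUBIC) #3.97
d=cv2.resize(s[258:313,215:275],(227,208)) 
o=np.zeros((600,800,3),np.uint8);o[:327]=a;o[330:600,:318]=c
e=cv2.resize(s[195:258,265:345],(343,270),interpolation=cv2.INTER_CUBIC) #4.29
o[330:600,320:663]=e
o[330:450,665:796]=cv2.resize(s[258:313,215:275],(131,120))
cv2.imwrite("pics/crop1.png",o)
E
```

```text
(no output)
```

View pics/crop1.png

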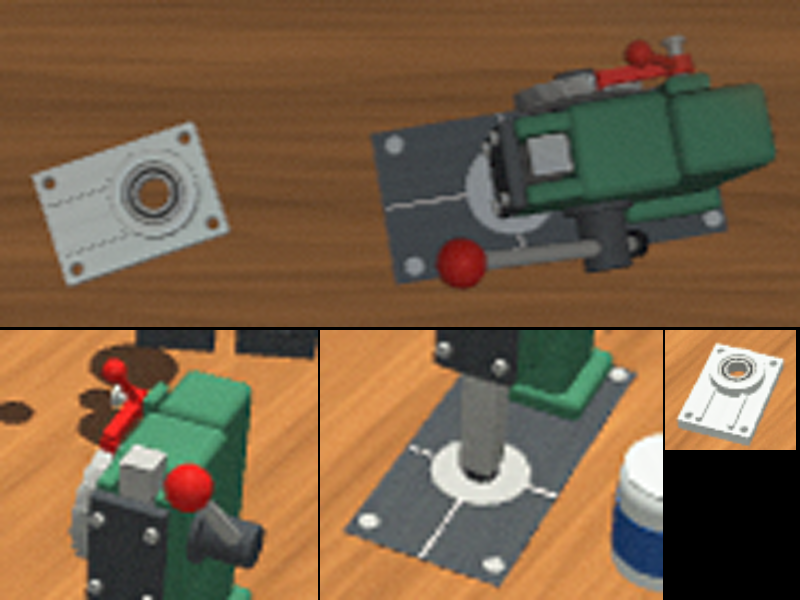

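```bash
python3 - <<'E'
from h import *
np.set_printoptions(precision=1,suppress=True)
T=lambda x,y:(195+x/3.636,170+y/3.636)
C=lambda x,y:(270+x/3.97,135+(y-330)/3.97)
E=lambda x,y:(265+(x-320)/4.29,195+(y-330)/4.29)
D=lambda x,y:(215+(x-665)/2.183,258+(y-330)/2.183)
for n,u in [("side",E(412,448)),("side",E(557,495)),("side",E(421,556)),("side",E(346,530)),("side",E(500,586)),("side",E(635,372)),("side",E(481,472)),
 ("top",T(372,134)),("top",T(398,283)),("top",T(727,230)),("top",T(385,209)),("top",T(466,194)),("top",T(522,247))]: print(n,np.array(u),atz(n,u,0)[:2])
print("knob",tri(C(188,488),T(462,263)),"pawl",tri(C(115,370),T(639,53)))
print("cover top",[atz("top",T(*p),16)[:2] for p in((33,177),(193,123),(229,231),(70,286))],atz("top",T(153,194),31)[:2])
print("cover side",[atz("side",D(*p),16)[:2] for p in((678,424),(716,345),(783,360),(744,437))],atz("side",D(738,370),31)[:2])
print("tin",atz("top",(339,275),85),"hammer",atz("top",(209,149),20))
print("ramtop", [tri(C(143,462),T(548,155))])
E
```

```text
side [286.4 222.5] [569.  -62.8]
side [320.2 233.5] [456.7 -82.4]
side [288.5 247.7] [499.1  26.5]
side [271.1 241.6] [556.   36.2]
side [307.  254.7] [439.5  18.6]
side [338.4 204.8] [ 482.4 -237.8]
side [302.5 228.1] [513.8 -70.8]
top [297.3 206.9] [559.1  35.5]
top [304.5 247.8] [442.7  15.8]
top [394.9 233.3] [ 483.6 -240. ]
top [300.9 227.5] [500.2  25.6]
top [323.2 223.4] [511.8 -37.6]
top [338.6 237.9] [470.5 -80.6]
knob [444.1 -12.9 263.1] pawl [ 579.  -129.4  246.4]
cover top [array([523.9, 297.5]), array([565.7, 174.4]), array([482. , 146.1]), array([440. , 267.5])] [509.2 203.3]
cover side [array([517.6, 305.3]), array([563.3, 179.9]), array([479.1, 149.9]), array([443.2, 274.3])] [505.1 207.2]
tin [368.2 -70.4  85. ] hammer [722.8 286.7  20. ]
ramtop [array([516.3, -73.2, 221.4])]
```

```bash
cat > st.py <<'E'
from h import *
import sys
from scipy.spatial.transform import Rotation as R
A=np.array([515.7,-74.3]);X=np.array([.167,-.986]);Y=np.array([.986,.167])
s=state();p=s["tcp_pos"];d=p[:2]-A;q=s["ee_rot"];M=R.from_quat([q[1],q[2],q[3],q[0]]).as_matrix()
print("t %.2f press x %.1f y %.1f z %.1f | tool-x yaw %.1f (want 99.6) tilt %.2f | F"%(s["time"],d@X,d@Y,p[2],np.degrees(np.arctan2(M[1,0],M[0,0])),np.degrees(np.arccos(-M[2,2]))),np.round(s["contact_force"],1),"open %.3f"%s["opening"])
E
python3 -m creep '[[0,0,-0.012,0,0,-7.1],[0,0,-0.012,0,0,-7.1],[0,0,-0.012,0,0,-7.1],[0,0,-0.012,0,0,-7.1],[0,0,-0.012,0,0,-7.1],[0,0,-0.012,0,0,-7.1],[0,0,-0.012,0,0,-7.1],[0,0,-0.012,0,0,-7.1]]' 0 40
python3 st.py
```

```text
time: 0.77
tcp_pos: [185.8, -486.4, 319.7]
ee_rot: [-0.01, 0.775, 0.632, 0.005]
contact_force: [0.1, 0.1, -0.3]
opening: -0.003
t 0.77 press x 351.2 y -394.1 z 319.7 | tool-x yaw 78.4 (want 99.6) tilt 1.29 | F [ 0.1  0.1 -0.3] open -0.003
```

```bash

python3 -m creep '[[0,0,-0.005,0,0,-7.1],[0,0,-0.005,0,0,-7.1],[0,0,0,0,0,-6.5],[0.0235,0.0324,0,0,0,0],[0.0235,0.0324,0,0,0,0],[0.0235,0.0324,0,0,0,0],[0.0235,0.0324,0,0,0,0],[0.0235,0.0324,0,0,0,0]]' >/dev/null; python3 st.py
python3 -m creep '[[0.0235,0.0324,0,0,0,0],[0.0235,0.0324,0,0,0,0],[0.0235,0.0324,0,0,0,0],[0.0235,0.0324,0,0,0,0],[0.0235,0.0324,0,0,0,0],[0.0235,0.0324,0,0,0,0],[0.0235,0.0324,0,0,0,0],[0,0,0,0,0,0]]' >/dev/null; python3 st.py
```

```text
t 1.43 press x 235.8 y -233.6 z 328.6 | tool-x yaw 98.9 (want 99.6) tilt 1.49 | F [-0.5 -1.1  0.7] open -0.001
t 2.10 press x 59.0 y 7.0 z 325.7 | tool-x yaw 99.3 (want 99.6) tilt 1.95 | F [-1.4 -0.5 -0.5] open -0.001
```

```bash
cat >> st.py <<'E'
W=np.array([[-.167,.986,0],[.986,.167,0],[0,0,-1]]).T
print("  turn to square (deg, tool):",np.round(np.degrees(R.from_matrix(M.T@W).as_rotvec()),1))
E
python3 -m creep '[[0.016,0.023,0,0,0,0],[0.016,0.023,0,0,0,0],[0,0,0,0,0,0],[0,0,0,0,0,0],[0,0,0,0,0,0],[0,0,0,0,0,0],[0,0,0,0,0,0],[0,0,0,0,0,0]]' >/dev/null; python3 st.py
```

```text
t 2.77 press x 25.7 y 52.6 z 320.9 | tool-x yaw 99.4 (want 99.6) tilt 2.34 | F [-0.5 -0.2 -0.6] open 0.001
  turn to square (deg, tool): [-1.2 -2.  -0.2]
```

```bash

python3 -m creep '[[0,0,0.016,-1.2,-2,0],[0,0,0.02,0,0,0],[0,0,0.02,0,0,0],[0,0,0.016,0,0,0],[0,0,0.006,0,0,0],[0,0,0,0,0,0],[0,0,0,0,0,0],[0,0,0,0,0,0]]' >/dev/null; python3 st.py
python3 - <<'E'
from h import *
a=read_camera("side");b=read_camera("top")
o=np.hstack([cv2.resize(a[90:210,250:370],(400,400),interpolation=3),cv2.resize(b[150:270,300:420],(400,400),interpolation=3)])
cv2.imwrite("pics/p1.png",o)
E
```

```text
t 3.43 press x 31.2 y 49.2 z 244.9 | tool-x yaw 98.9 (want 99.6) tilt 0.54 | F [0.4 0.9 0.4] open -0.003
  turn to square (deg, tool): [ 0.4  0.3 -0.8]
```

View pics/p1.png

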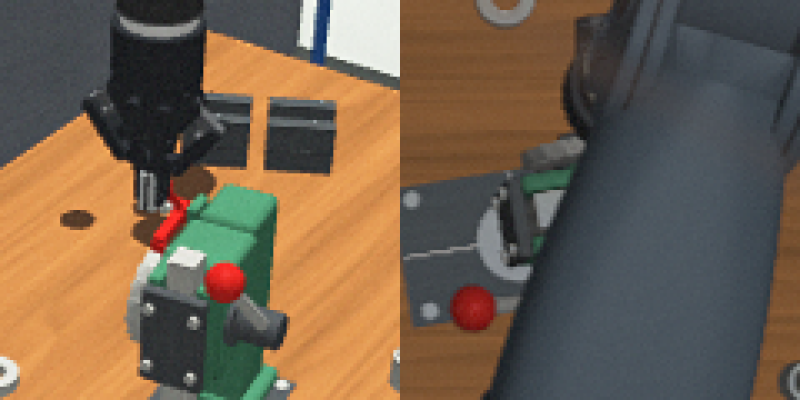

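```bash

python3 -m creep '[[-0.013,0.004,0.002,0,0,0],[-0.013,0,0,0,0,0],[-0.013,0,0,0,0,0],[-0.013,0,0,0,0,0],[-0.013,0,0,0,0,0],[-0.013,0,0,0,0,0],[-0.013,0,0,0,0,0],[0,0,0,0,0,0]]' >/dev/null; python3 st.py
```

```text
t 4.20 press x 134.7 y 54.3 z 247.2 | tool-x yaw 98.8 (want 99.6) tilt 1.03 | F [-0.1 -0.1 -0.2] open 0.002
  turn to square (deg, tool): [ 0.8  0.6 -0.8]
```

```bash

python3 -m creep '[[0,0,-0.03,0.8,0.6,-0.8],[0,0,-0.03,0,0,0],[0.014,-0.006,-0.014,0,0,0],[0.032,-0.015,0,0,0,0],[0.032,-0.015,0,0,0,0],[0.032,-0.015,0,0,0,0],[0.032,-0.015,0,0,0,0],[0,0,0,0,0,0]]' >/dev/null; python3 st.py
python3 - <<'E'
from h import *
a=read_camera("side");b=read_camera("top")
o=np.hstack([cv2.resize(a[90:210,250:370],(400,400),interpolation=3),cv2.resize(b[150:270,300:420],(400,400),interpolation=3)])
cv2.imwrite("pics/p2.png",o)
E
```

```text
t 4.87 press x -10.9 y -20.4 z 310.2 | tool-x yaw 99.0 (want 99.6) tilt 2.13 | F [-0.1 -0.1  0.8] open 0.001
  turn to square (deg, tool): [-1.7 -1.3 -0.6]
```

View pics/p2.png

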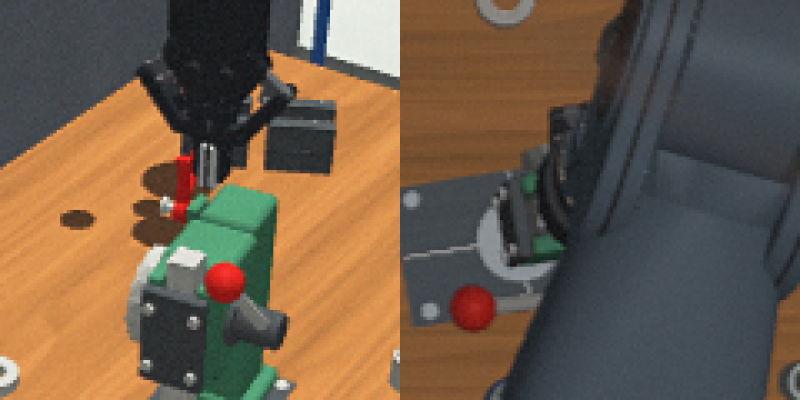

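```bash

python3 -m creep '[[0.028,-0.011,-0.002,-1.7,-1.3,-0.6],[0.028,-0.011,-0.001,0,0,0],[0.024,-0.01,-0.001,0,0,0],[0.018,-0.006,-0.001,0,0,0],[0,0,0,0,0,0],[0,0,0.018,0,0,0],[0,0,0.022,0,0,0],[0,0,0.0,0,0,0]]' >/dev/null; python3 st.py
```

```text
t 5.63 press x -99.0 y -49.1 z 269.6 | tool-x yaw 99.1 (want 99.6) tilt 0.38 | F [ 1.  -0.9 -0.4] open -0.002
  turn to square (deg, tool): [ 0.   0.4 -0.5]
```

```bash

python3 -m creep '[[0.012,-0.013,0.006,0,0,0],[0,0,0,0,0.4,-0.5],[-0.012,0,0,0,0,0],[-0.014,0,-0.002,0,0,0],[-0.014,0,-0.005,0,0,0],[-0.014,0,-0.005,0,0,0],[-0.014,0,-0.005,0,0,0],[-0.014,0,-0.004,0,0,0]]' >/dev/null; python3 st.py
```

```text
t 6.30 press x -60.5 y -61.0 z 295.4 | tool-x yaw 100.4 (want 99.6) tilt 5.65 | F [-6.8 13.4  7.7] open 0.002
  turn to square (deg, tool): [ 0.6 -5.6  0.8]
```

```bash

python3 -m creep '[[-0.002,0,0.008,0,-3,0.5],[-0.005,0,0.008,0,-2.6,0],[-0.01,0,0.004,0,-1,0],[-0.012,0,0.003,0,-0.8,0],[-0.012,0,0.002,0,-0.8,0],[-0.012,0,0.002,0,-0.8,0],[-0.012,0,0.002,0,-0.8,0],[-0.012,0,0.002,0,-0.8,0]]' >/dev/null; python3 st.py
```

```text
t 6.97 press x -8.4 y -55.1 z 292.2 | tool-x yaw 100.3 (want 99.6) tilt 2.85 | F [-4.9  9.4  5.9] open -0.001
  turn to square (deg, tool): [2.6 1.2 0.7]
```

```bash

python3 -m creep '[[-0.012,-0.003,0.002,2,1,0.5],[-0.012,-0.003,0.002,0,0,0],[-0.012,-0.001,0.002,0,0,0],[-0.012,0,0.003,0,0,0],[-0.012,0,0.003,0,0,0],[-0.012,0,0.003,0,0,0],[-0.012,0,0.004,0,0,0],[-0.012,0,0.004,0,0,0]]' >/dev/null; python3 st.py
```

```text
t 7.63 press x 76.4 y -56.6 z 284.8 | tool-x yaw 100.2 (want 99.6) tilt 3.04 | F [-3.9  8.7  0.6] open 0.003
  turn to square (deg, tool): [ 1.8 -2.5  0.5]
```

```bash

python3 -m creep '[[-0.01,-0.003,0.004,1,-2,0],[-0.01,-0.002,0.005,0,0,0],[-0.009,-0.001,0.005,0,0,0],[-0.008,0,0.005,0,0,0],[-0.008,0,0.005,0,0,0],[-0.006,0,0.004,0,0,0],[-0.004,0,0.003,0,0,0],[-0.003,0,0,0,0,0]]' >/dev/null; python3 st.py
python3 -m creep '[[-0.003,0,0,0,0,0],[-0.003,0,0,0,0,0],[-0.003,0,0,0,0,0],[-0.003,0,0,0,0,0],[-0.003,0,0,0,0,0],[-0.003,0,0,0,0,0],[-0.003,0,0,0,0,0],[-0.003,0,0,0,0,0]]' >/dev/null; python3 st.py
```

```text
t 8.30 press x 124.0 y -57.5 z 257.1 | tool-x yaw 100.2 (want 99.6) tilt 3.73 | F [-2.2  8.9 -2.3] open -0.001
  turn to square (deg, tool): [ 1.4 -3.4  0.6]
t 8.97 press x 125.1 y -57.5 z 256.5 | tool-x yaw 100.4 (want 99.6) tilt 8.11 | F [-2.3 10.7  0.4] open 0.001
  turn to square (deg, tool): [ 1.4 -8.   0.7]
```

```bash

python3 -m creep '[[-0.006,-0.002,0.001,0,-5,0],[-0.008,0,0.002,0,-5,0],[-0.01,0,0.002,0,-2,0],[-0.012,0,0.002,0,-2,0],[-0.012,0,0.002,0,-2,0],[-0.014,0,0.002,0,-2,0],[-0.014,0,0.002,0,-2,0],[-0.014,0,0.002,0,-2,0]]' >/dev/null; python3 st.py
python3 - <<'E'
from h import *
a=read_camera("side");b=read_camera("top")
o=np.hstack([cv2.resize(a[90:250,230:390],(400,400),interpolation=3),cv2.resize(b[150:270,300:420],(400,400),interpolation=3)])
cv2.imwrite("pics/p3.png",o)
E
```

```text
t 9.63 press x 126.9 y -58.4 z 251.1 | tool-x yaw 102.0 (want 99.6) tilt 3.55 | F [-11.1  35.   13.8] open 0.003
  turn to square (deg, tool): [2.4 2.6 2.5]
```

View pics/p3.png

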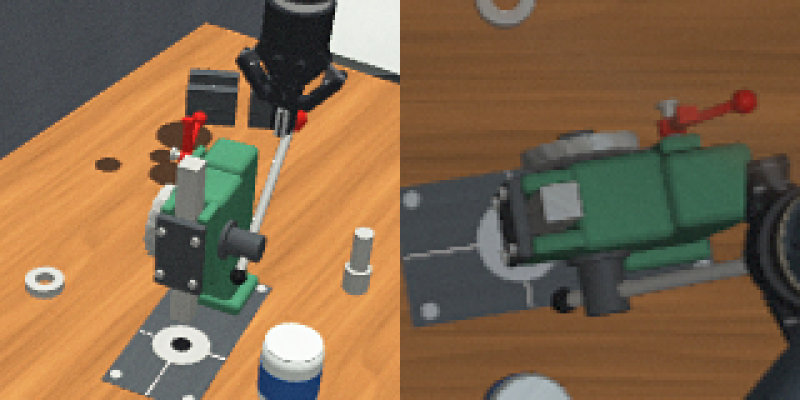

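```bash

python3 -m creep '[[0.008,0,0,1,1,1],[0.012,0,-0.01,1,1,1],[0,0,-0.035,0,0,0],[0.01,0.003,-0.025,0,0,0],[0.03,0.008,0,0,0,0],[0.036,0.009,0,0,0,0],[0.036,0.009,0,0,0,0],[0.036,0.009,0,0,0,0]]' >/dev/null; python3 st.py
python3 -m creep '[[0.036,0.009,-0.002,0,0,0],[0.036,0.009,-0.001,0,0,0],[0.036,0.009,0,0,0,0],[0.036,0.009,0,0,0,0],[0.03,0.009,0,0,0,0],[0.0,0,0,0,0,0],[0,0,0.02,0,0,0],[0,0,0.03,0,0,0]]' 0.0854 >/dev/null; python3 st.py
```

```text
t 10.40 press x -35.3 y -18.6 z 328.9 | tool-x yaw 99.1 (want 99.6) tilt 0.75 | F [ 1.2 -0.1  0.6] open -0.000
  turn to square (deg, tool): [ 0.6  0.5 -0.5]
t 11.07 press x -214.0 y 45.8 z 295.0 | tool-x yaw 99.2 (want 99.6) tilt 2.41 | F [0.1 0.2 0.1] open 0.998
  turn to square (deg, tool): [ 2.3  0.6 -0.4]
```

```bash

python3 -m creep '[[0.03,-0.004,0.02,2.3,0.6,-4.5],[0.032,-0.003,0.02,0,0,-4.5],[0,0,0.035,0,0,0],[0,0,0.035,0,0,0],[0,0,0.035,0,0,0],[0,0,0.035,0,0,0],[0,0,0.02,0,0,0],[0,0,0.0,0,0,0]]' 0.0854 >/dev/null; python3 st.py
```

```text
t 11.73 press x -265.5 y 46.0 z 84.3 | tool-x yaw 108.2 (want 99.6) tilt 0.41 | F [-0.9 -0.1  0.4] open 0.999
  turn to square (deg, tool): [0.  0.4 8.6]
```

```bash

python3 -m creep '[[0.0125,-0.006,0.01,0,0.4,-0.5],[0,0,0.015,0,0,0],[0,0,0.005,0,0,0],[0,0,0,0,0,0],[0,0,0,0,0,0],[0,0,0,0,0,0],[0,0,0,0,0,0],[0,0,0,0,0,0]]' 0.0854 >/dev/null; python3 st.py
python3 - <<'E'
from h import *
a=read_camera("side");b=read_camera("top")
o=np.hstack([cv2.resize(a[220:320,200:300],(400,400),interpolation=3),cv2.resize(b[175:275,190:290],(400,400),interpolation=3)])
cv2.imwrite("pics/p4.png",o)
E
```

```text
t 12.40 press x -270.6 y 49.1 z 63.5 | tool-x yaw 108.2 (want 99.6) tilt 0.73 | F [-0.7  0.6 -0. ] open 0.997
  turn to square (deg, tool): [0.7 0.1 8.6]
```

View pics/p4.png

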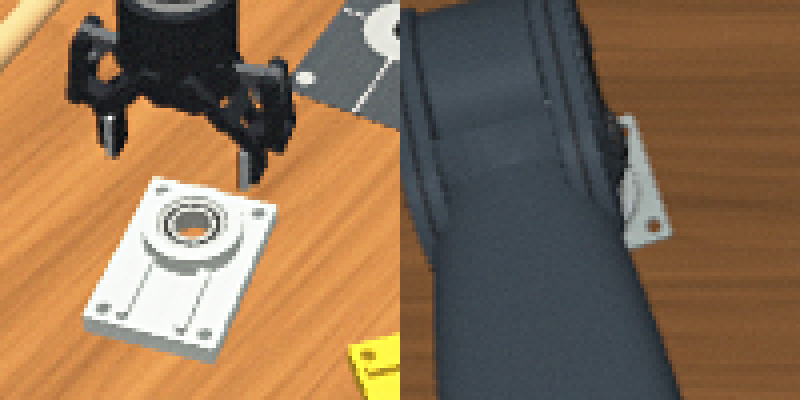

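```bash

python3 -m creep '[[0.004,-0.005,0,0.7,0.1,-0.3],[0.004,-0.005,0,0,0,0],[0,0,0,0,0,0],[0,0,0.006,0,0,0],[0,0,0.006,0,0,0],[0,0,0,0,0,0],[0,0,0,0,0,0],[0,0,0,0,0,0]]' 0.0854 >/dev/null; python3 st.py
python3 - <<'E'
from h import *
s=state()["tcp_pos"]; 
print(s,[atz("side",(245,262.7),z)[:2] for z in (70,76)],atz("side",(247.5,275.5),31))
E
```

```text
t 13.17 press x -278.5 y 35.5 z 49.8 | tool-x yaw 108.7 (want 99.6) tilt 0.15 | F [-0.1  0.3 -0.8] open 1.001
  turn to square (deg, tool): [-0.1  0.1  9.1]
[504.2334384  206.17479642  49.79430362] [array([519.27899568, 202.1591799 ]), array([515.45797284, 206.57982666])] [508.95376499 206.36228616  31.        ]
```

```bash

python3 -m creep '[[-0.003,0.004,0,0,0,0],[0,0,0.01,0,0,0],[0,0,0.01,0,0,0],[0,0,0.008,0,0,0],[0,0,0.002,0,0,0],[0,0,0,0,0,0],[0,0,0,0,0,0],[0,0,0,0,0,0]]' 0.0854 >/dev/null; python3 st.py
```

```text
t 13.83 press x -275.2 y 39.5 z 14.8 | tool-x yaw 108.6 (want 99.6) tilt 0.30 | F [0.4 1.5 0.1] open 0.997
  turn to square (deg, tool): [-0.3  0.1  9. ]
```

```bash

python3 -m creep '[[0,0,0.002,0,0,0],[0,0,0.001,0,0,0],[0,0,0,0,0,0],[0,0,0,0,0,0],[0,0,0,0,0,0],[0,0,0,0,0,0],[0,0,0,0,0,0],[0,0,0,0,0,0]]' 0.0854 >/dev/null; python3 st.py
python3 -m creep '[[0,0,0,0,0,0],[0,0,0,0,0,0],[0,0,0,0,0,0],[0,0,0,0,0,0],[0,0,0,0,0,0],[0,0,0,0,0,0],[0,0,0,0,0,0],[0,0,0,0,0,0]]' 0.055 40 >/dev/null; python3 st.py
```

```text
t 14.50 press x -275.5 y 41.0 z 13.5 | tool-x yaw 108.6 (want 99.6) tilt 0.12 | F [ 0.2 -0.4  0.4] open 0.999
  turn to square (deg, tool): [-0.1  0.1  9. ]
t 15.17 press x -275.5 y 40.8 z 14.2 | tool-x yaw 108.6 (want 99.6) tilt 0.13 | F [ 0.2 -0.4  0.9] open 0.776
  turn to square (deg, tool): [-0.1  0.1  9. ]
```

```bash

python3 -m creep '[[0,0,0,0,0,3],[0,0,0,0,0,3],[0,0,0,0,0,3],[-0.006,-0.002,0,0,0,0],[-0.012,-0.003,0,0,0,0],[-0.012,-0.003,0,0,0,0],[-0.012,-0.003,0,0,0,0],[-0.012,-0.003,0,0,0,0]]' 0.055 60 >/dev/null; python3 st.py
```

```text
t 15.83 press x -225.7 y 26.9 z 14.5 | tool-x yaw 99.9 (want 99.6) tilt 0.71 | F [0.9 3.9 0.2] open 0.763
  turn to square (deg, tool): [ 0.1 -0.7  0.3]
```

```bash

python3 -m creep '[[-0.014,-0.004,0,0,-0.5,0.3],[-0.014,-0.004,0,0,0,0],[-0.014,-0.004,0,0,0,0],[-0.014,-0.004,0,0,0,0],[-0.014,-0.004,0,0,0,0],[-0.014,-0.003,0,0,0,0],[-0.012,-0.003,0,0,0,0],[0,0,0,0,0,0]]' >/dev/null; python3 st.py
python3 - <<'E'
from h import *
a=read_camera("side")
cv2.imwrite("pics/p5.png",cv2.resize(a[140:290,220:370],(600,600),interpolation=3))
E
```

```text
t 16.50 press x -121.1 y -3.1 z 14.6 | tool-x yaw 99.6 (want 99.6) tilt 0.53 | F [ 1.5 -0.4 -1.9] open 0.769
  turn to square (deg, tool): [ 0.2 -0.5 -0.1]
```

View pics/p5.png

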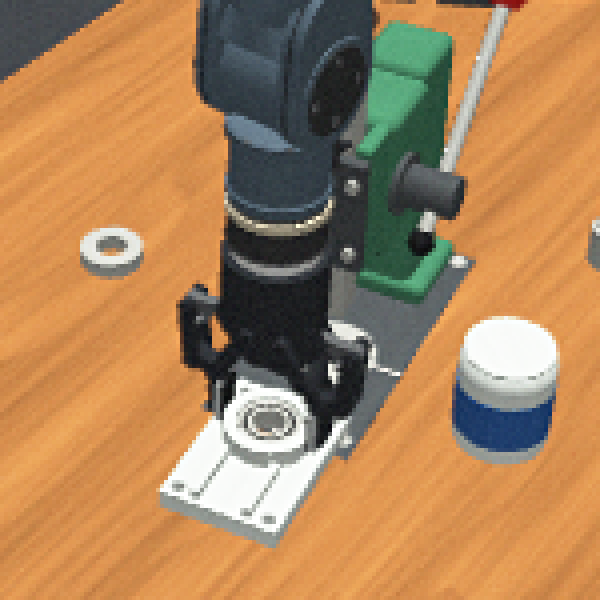

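```bash
python3 - <<'E'
from h import *
P=lambda x,y:(220+x/4,140+y/4)
X=np.array([.167,-.986]);Y=np.array([.986,.167])
A0=atz("side",(302.45,228.05),0)[:2]; b=atz("side",P(271,421),31)[:2]
print("axis side",A0,"bore",b,"press xy",(b-A0)@X,(b-A0)@Y)
c=[atz("side",P(*p),16)[:2] for p in((160,487),(277,533))]
for q in c: print((q-A0)@X,(q-A0)@Y)
d=c[1]-c[0];print("far edge yaw vs Y",np.degrees(np.arctan2(d@X,-(d@Y))))
E
```

```text
axis side [514.17007808 -70.84621046] bore [489.00860437  46.44995843] press xy -119.85598863834117 -5.220752872541926
-201.13869573934392 42.16824874690372
-203.58461372184487 -49.566251822226484
far edge yaw vs Y -1.5273161272404763
```

```bash

python3 -m creep '[[-0.006,0.002,0,0,-0.5,0],[-0.008,0.002,0,0,0,0],[-0.006,0.001,0,0,0,0],[0,0,0,0,0,0],[0,0,0,0,0,0],[0,0,0,0,0,0],[0,0,0,0,0,0],[0,0,0,0,0,0]]' >/dev/null; python3 st.py
python3 -m creep '[[0,0,0,0,0,0],[0,0,0,0,0,0],[0,0,0,0,0,0],[0,0,0,0,0,0],[0,0,-0.01,0,0,0],[0,0,-0.03,0,0,0],[0,0,-0.03,0,0,0],[0,0,0,0,0,0]]' 0.0854 >/dev/null; python3 st.py
```

```text
t 17.22 press x -104.2 y -0.7 z 14.4 | tool-x yaw 99.7 (want 99.6) tilt 0.30 | F [-0.3  2.1  1.2] open 0.765
  turn to square (deg, tool): [-0.1 -0.3  0.1]
t 17.88 press x -103.3 y -3.5 z 85.2 | tool-x yaw 99.8 (want 99.6) tilt 0.57 | F [1.4 0.1 0.7] open 0.999
  turn to square (deg, tool): [-0.6 -0.1  0.2]
```

```bash

python3 -m creep '[[0.028,0.001,-0.003,-0.6,0,0.2],[0.03,0.001,-0.003,0,0,0],[0.03,0.001,0,0,0,0],[0.026,0,0,0,0,0],[0,0,0,0,0,0],[0,0,0.02,0,0,0],[0,0,0.03,0,0,0],[0,0,0,0,0,0]]' 0.05 >/dev/null; python3 st.py
python3 - <<'E'
from h import *
b=read_camera("top");a=read_camera("side")
o=np.hstack([cv2.resize(a[180:290,230:340],(400,400),interpolation=3),cv2.resize(b[180:260,250:350],(400,320),interpolation=3)[:0].reshape(0,400,3) if 0 else cv2.resize(b[170:270,240:340],(400,400),interpolation=3)])
cv2.imwrite("pics/p6.png",o)
E
```

```text
t 18.55 press x -219.3 y 9.1 z 52.8 | tool-x yaw 99.4 (want 99.6) tilt 1.38 | F [-1.9 -0.5 -1.7] open 0.583
  turn to square (deg, tool): [ 1.4  0.2 -0.2]
```

View pics/p6.png

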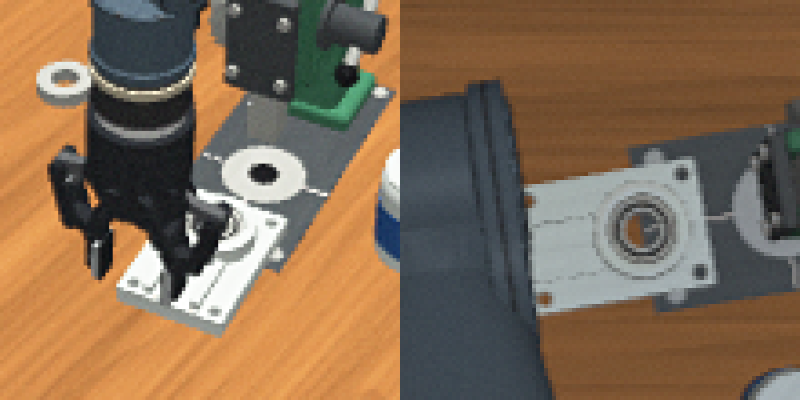

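```bash
python3 - <<'E'
from h import *
S=lambda x,y:(230+x/3.636,180+y/3.636)
T=lambda x,y:(240+(x-400)/4,170+y/4)
X=np.array([.167,-.986]);Y=np.array([.986,.167])
At=np.array([516.8,-72.7]);As=atz("side",(302.45,228.05),0)[:2]
f=lambda q,A:np.round([(q[:2]-A)@X,(q[:2]-A)@Y],1)
print("top bore",f(atz("top",T(644,230),31),At))
print("disc side now",f(atz("side",S(263,173),0),As))
for p in((697,160),(716,282),(526,184),(536,313)): print("top corner",f(atz("top",T(*p),16),At))
print("line",f(atz("top",T(722,217),0),At))
for p in((117,291),(219,330),(285,220)): print("side corner",f(atz("side",S(*p),16),As))
E
```

```text
top bore [-100.9   -2.5]
disc side now [1.8 1.2]
top corner [-55.  41.]
top corner [-57.  -45.5]
top corner [-176.2   44.5]
top corner [-184.2  -45.7]
line [-43.4  -0.3]
side corner [-192.4   39.8]
side corner [-194.   -48.1]
side corner [-59.6 -44.7]
```

```bash

python3 -m creep '[[0.003,-0.006,0,1.4,0.2,-0.2],[0,-0.005,0.005,0,0,0],[0,0,0.012,0,0,0],[0,0,0.012,0,0,0],[0,0,0.01,0,0,0],[0,0,0.002,0,0,0],[0,0,0,0,0,0],[0,0,0,0,0,0]]' 0.05 >/dev/null; python3 st.py
```

```text
t 19.32 press x -219.2 y 6.2 z 19.5 | tool-x yaw 99.4 (want 99.6) tilt 1.02 | F [-0.6 -0.9 -0.5] open 0.585
  turn to square (deg, tool): [ 1.   0.  -0.2]
```

```bash

python3 -m creep '[[0,-0.004,0.002,1,0,-0.2],[0,-0.004,0.004,0,0,0],[0,0,0.004,0,0,0],[0,0,0.002,0,0,0],[0,0,0,0,0,0],[0,0,0,0,0,0],[0,0,0,0,0,0],[0,0,0,0,0,0]]' 0.05 >/dev/null; python3 st.py
python3 -m creep '[[-0.008,0,0,0,0,0],[-0.006,0,0,0,0,0],[-0.004,0,0,0,0,0],[-0.003,0,0,0,0,0],[0,0,0,0,0,0],[0,0,0,0,0,0],[0,0,0,0,0,0],[0,0,0,0,0,0]]' 0.05 >/dev/null; python3 st.py
```

```text
t 19.98 press x -219.3 y -2.0 z 6.8 | tool-x yaw 99.6 (want 99.6) tilt 0.04 | F [ 0.1  0.3 -0.1] open 0.587
  turn to square (deg, tool): [-0.  0. -0.]
t 20.65 press x -197.3 y -1.4 z 7.5 | tool-x yaw 99.6 (want 99.6) tilt 0.23 | F [-0.3  1.   0.7] open 0.587
  turn to square (deg, tool): [ 0.1 -0.2  0. ]
```

```bash

python3 -m creep '[[-0.006,0,0,0,-0.2,0],[-0.008,0.0003,0,0,0,0],[-0.008,0.0004,0,0,0,0],[-0.008,0.0004,0,0,0,0],[-0.008,0.0004,0,0,0,0],[-0.008,0.0004,0,0,0,0],[-0.006,0.0003,0,0,0,0],[0,0,0,0,0,0]]' 0.05 >/dev/null; python3 st.py
python3 - <<'E'
from h import *
b=read_camera("top");a=read_camera("side")
o=np.hstack([cv2.resize(a[180:280,240:340],(400,400),interpolation=3),cv2.resize(b[170:270,260:360],(400,400),interpolation=3)])
cv2.imwrite("pics/p7.png",o)
E
```

```text
t 21.32 press x -144.7 y 0.7 z 7.5 | tool-x yaw 99.8 (want 99.6) tilt 0.52 | F [0.  2.6 0. ] open 0.585
  turn to square (deg, tool): [ 0.1 -0.5  0.2]
```

View pics/p7.png

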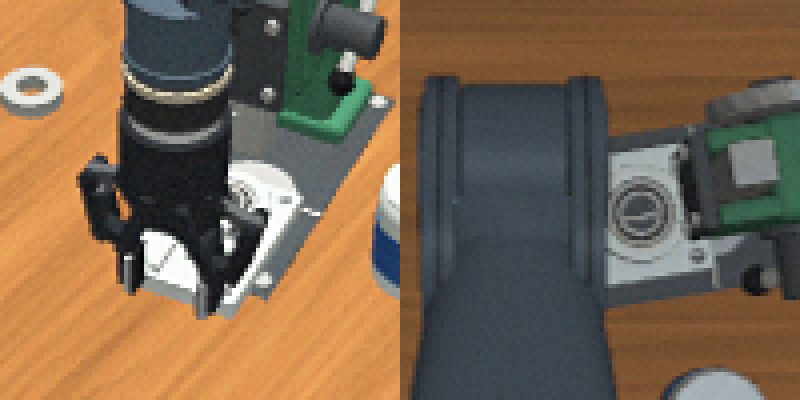

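```bash
python3 - <<'E'
from h import *
X=np.array([.167,-.986]);Y=np.array([.986,.167]);At=np.array([516.8,-72.7])
T=lambda x,y:(260+(x-400)/4,170+y/4)
f=lambda q,A=At:np.round([(q[:2]-A)@X,(q[:2]-A)@Y],1)
print("bore",f(atz("top",T(640,212),31)),"line in bore",f(atz("top",T(644,215),0)))
b=cv2.imread("pics/p7.png")[:,400:]
g=cv2.cvtColor(b,cv2.COLOR_BGR2GRAY)
c=cv2.HoughCircles(g[150:270,180:300],cv2.HOUGH_GRADIENT,1,50,param1=80,param2=15,minRadius=20,maxRadius=40);print(c)
if c is not None:
  x,y,_=c[0,0]; print(f(atz("top",T(400+180+x,150+y),31)))
E
```

```text
bore [-46.9   1. ] line in bore [-41.7   0.9]
[[[ 61.5  61.5  36. ]
  [ 58.5   7.5  37.2]
  [ 53.5 115.5  30.4]]]
[-45.9   1.2]
```

```bash

python3 -m creep '[[-0.005,0,0,0,-0.5,0.2],[-0.006,0,0,0,0,0],[-0.006,0,0,0,0,0],[-0.006,0,0,0,0,0],[-0.005,0,0,0,0,0],[-0.003,0,0,0,0,0],[-0.002,0,0,0,0,0],[0,0,0,0,0,0]]' 0.05 >/dev/null; python3 st.py
```

```text
t 22.08 press x -111.1 y 0.5 z 7.5 | tool-x yaw 99.7 (want 99.6) tilt 0.20 | F [-0.   3.4  1.1] open 0.588
  turn to square (deg, tool): [ 0.  -0.2  0.1]
```

```bash

python3 -m creep '[[-0.004,0,0,0,-0.2,0],[-0.004,0,0,0,0,0],[-0.003,0,0,0,0,0],[-0.002,0,0,0,0,0],[0,0,0,0,0,0],[0,0,0,0,0,0],[0,0,0,0,0,0],[0,0,0,0,0,0]]' 0.05 >/dev/null; python3 st.py
python3 -m creep '[[0.01,0,0,0,0,0],[0.02,0,0,0,0,0],[0.03,0,0,0,0,0],[0.03,0,0,0,0,0],[0.03,0,0,0,0,0],[0.03,0,0,0,0,0],[0.02,0,0,0,0,0],[0,0,0,0,0,0]]' 0.05 >/dev/null; python3 st.py
python3 - <<'E'
from h import *
b=read_camera("top");a=read_camera("side");cv2.imwrite("pics/s8.png",a);cv2.imwrite("pics/t8.png",b)
o=np.hstack([cv2.resize(a[185:265,260:340],(400,400),interpolation=3),cv2.resize(b[180:260,285:365],(400,400),interpolation=3)])
cv2.imwrite("pics/p8.png",o)
E
```

```text
t 22.75 press x -97.9 y 0.3 z 7.4 | tool-x yaw 99.8 (want 99.6) tilt 0.10 | F [-0.5  4.3  0.7] open 0.584
  turn to square (deg, tool): [ 0.  -0.1  0.2]
t 23.42 press x -264.7 y 3.3 z 5.8 | tool-x yaw 99.1 (want 99.6) tilt 1.63 | F [ 1.  -0.6 -0.7] open 0.585
  turn to square (deg, tool): [ 0.4  1.6 -0.6]
```

View pics/p8.png

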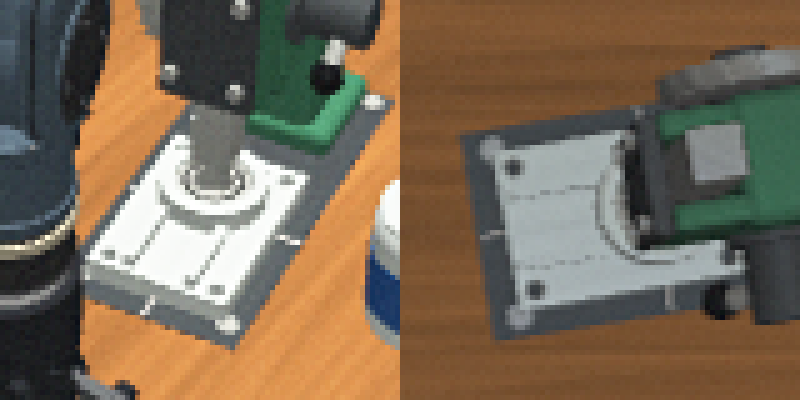

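```bash
python3 - <<'E'
from h import *
S=lambda x,y:(260+x/5,185+y/5)
T=lambda x,y:(285+(x-400)/5,180+y/5)
X=np.array([.167,-.986]);Y=np.array([.986,.167])
A=np.array([515.7,-74.3])
f=lambda q:np.round([(q[:2]-A)@X,(q[:2]-A)@Y],1)
print("side: xline -y",f(atz("side",S(289,239),0)),"front line end",f(atz("side",S(150,302),0)),"base front corners",f(atz("side",S(234,350),0)))
for p in((85,262),(228,308),(310,175),(182,135)): print(" corner",f(atz("side",S(*p),16)))
print(" boss L/R mid",f(atz("side",S(213,180),32)))
print("top: xline -y",f(atz("top",T(670,297),0)),"front line",f(atz("top",T(488,236),0)),"base front",f(atz("top",T(463,133),0)),f(atz("top",T(495,340),0)))
for p in((496,152),(517,309),(746,270)): print(" corner",f(atz("top",T(*p),16)))
print(" boss left",f(atz("top",T(598,215),32)))
E
```

```text
side: xline -y [ -2.4 -51.7] front line end [-91.4   0.7] base front corners [-105.7  -59.7]
 corner [-93.1  43.1]
 corner [-90.8 -48.6]
 corner [ 41.6 -46.6]
 corner [41.  40.5]
 boss L/R mid [-7.5 -1.6]
top: xline -y [ -0.9 -49.9] front line [-96.2   1.4] base front [-100.1   61.7] [-102.4  -57.2]
 corner [-84.4  46. ]
 corner [-88.1 -42.8]
 corner [ 41.6 -42.8]
 boss left [-35.9   0.2]
```

```bash

python3 -m creep '[[-0.02,-0.003,-0.002,0.4,1.6,-0.6],[-0.03,0,0,0,0,0],[-0.03,0,0,0,0,0],[-0.03,0,0,0,0,0],[-0.02,0,0,0,0,0],[0,0,0,0,0,0],[0,0,0,0,0,0],[0,0,0,0,0,0]]' 0.05 >/dev/null; python3 st.py
```

```text
t 24.18 press x -116.1 y -0.7 z 9.1 | tool-x yaw 99.0 (want 99.6) tilt 0.91 | F [-0.6 -0.3 -0.8] open 0.586
  turn to square (deg, tool): [ 0.   0.9 -0.6]
```

```bash

python3 -m creep '[[-0.004,0.001,0.001,0,0.9,-0.6],[-0.004,0,0,0,0,0],[-0.003,0,0,0,0,0],[-0.002,0,0,0,0,0],[0,0,0,0,0,0],[0,0,0,0,0,0],[0,0,0,0,0,0],[0,0,0,0,0,0]]' 0.05 >/dev/null; python3 st.py
```

```text
t 24.85 press x -105.6 y -0.6 z 7.8 | tool-x yaw 99.9 (want 99.6) tilt 0.08 | F [-0.2 -0.3 -0.5] open 0.585
  turn to square (deg, tool): [-0.1  0.   0.3]
```

```bash

python3 -m creep '[[-0.003,0,0,0,0,0.3],[-0.002,0,0,0,0,0],[-0.002,0,0,0,0,0],[-0.001,0,0,0,0,0],[0,0,0,0,0,0],[0,0,0,0,0,0],[0,0,0,0,0,0],[0,0,0,0,0,0]]' 0.05 >/dev/null; python3 st.py
```

```text
t 25.52 press x -98.1 y -0.6 z 7.8 | tool-x yaw 99.6 (want 99.6) tilt 0.12 | F [-0.6  0.8 -0.1] open 0.589
  turn to square (deg, tool): [-0.1 -0.1  0. ]
```

Back at the previous contact position (-98.1). I'll nudge about 1 mm more, then retreat, lift and check.

```bash

python3 -m creep '[[-0.0008,0,0,0,0,0],[-0.0004,0,0,0,0,0],[0,0,0,0,0,0],[0,0,0,0,0,0],[0,0,0,0,0,0],[0,0,0,0,0,0],[0,0,0,0,0,0],[0,0,0,0,0,0]]' 0.05 >/dev/null; python3 st.py
python3 -m creep '[[0.01,0,0,0,0,0],[0.02,0,0,0,0,0],[0.03,0,-0.005,0,0,0],[0.03,0,-0.02,0,0,0],[0.02,0,-0.03,0,0,0],[0.01,0,-0.03,0,0,0],[0.0,0,-0.03,0,0,0],[0,0,0,0,0,0]]' 0.05 >/dev/null; python3 st.py
python3 - <<'E'
from h import *
b=read_camera("top");a=read_camera("side")
o=np.hstack([cv2.resize(a[120:270,240:390],(400,400),interpolation=3),cv2.resize(b[150:250,285:385],(400,400),interpolation=3)])
o=np.vstack([o,np.hstack([cv2.resize(a[195:255,270:330],(200,200),interpolation=3),cv2.resize(a,(267,200)),cv2.resize(b,(267,200)),np.zeros((200,66,3),np.uint8)])])
cv2.imwrite("pics/p9.png",o)
E
```

```text
t 26.18 press x -98.1 y -0.6 z 7.9 | tool-x yaw 99.7 (want 99.6) tilt 0.24 | F [-0.1  1.1  0. ] open 0.584
  turn to square (deg, tool): [-0.1 -0.2  0.1]
t 26.85 press x -223.7 y -3.8 z 123.8 | tool-x yaw 99.4 (want 99.6) tilt 0.50 | F [0.9 0.3 0.9] open 0.583
  turn to square (deg, tool): [-0.5  0.1 -0.2]
```

View pics/p9.png

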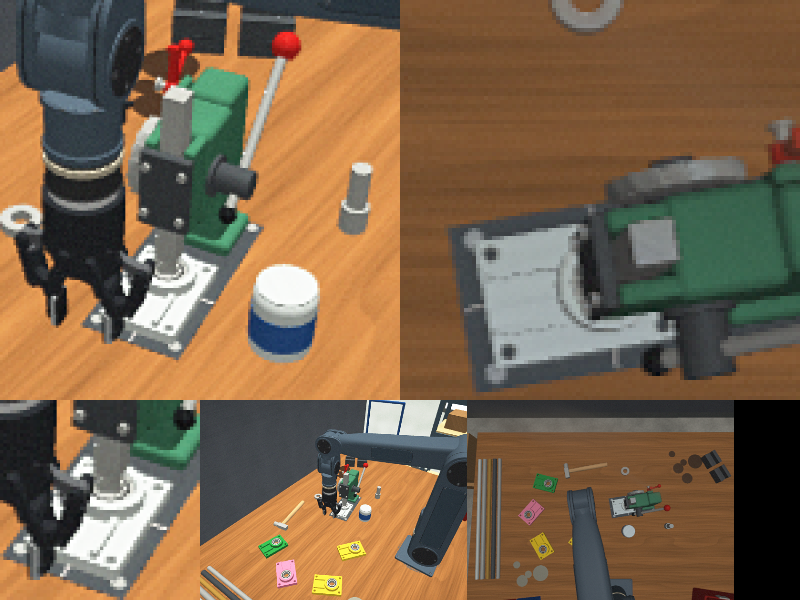

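```bash
python3 - <<'E'
from h import *
A=np.array([515.7,-74.3]);X=np.array([.167,-.986]);Y=np.array([.986,.167])
# red blobs from fresh pictures
for n in("side","top"):
    im=read_camera(n);h=cv2.cvtColor(im,cv2.COLOR_BGR2HSV)
    m=(((h[...,0]<6)|(h[...,0]>174))&(h[...,1]>170)&(h[...,2]>90)).astype(np.uint8)
    k,_,s,c=cv2.connectedComponentsWithStats(m)
    print(n,[(np.round(c[i],1),s[i][4]) for i in range(1,k) if s[i][4]>12])
for nm,a,b in(("knob",(347.3,136.9),(419.5,226.8)),("tab",(310,137.2),(403.2,180.3))):
    p=tri(a,b);d=p[:2]-A;x,y,z=d@X,d@Y,p[2]
    print(nm,x,y,z,"lever",np.arctan2(x-38,z-150)+np.pi/4,"pawl",np.arctan2(x-98,z-205)+.70)
E
```

```text
side [(array([346.8, 136.4]), np.int32(87)), (array([306.2, 142.3]), np.int32(108)), (array([556.2, 246.3]), np.int32(89))]
top [(array([395.2, 182.1]), np.int32(94)), (array([380. , 188.2]), np.int32(19)), (array([419.6, 226. ]), np.int32(134)), (array([510. , 414.3]), np.int32(89))]
knob 153.1562625044758 -62.715304924119586 258.54774861066784 lever 1.6003290672757458 pawl 1.5001942734430842
tab 146.0872011705222 52.343375508154594 230.43071451647108 lever 1.7164620558437291 pawl 1.7843392604264847
```

```bash
python3 -c "
from h import *
print(job.finish_job(), state()['time'])"
```

```text
the job is handed in; nothing more can be done
the job is handed in; nothing more can be done
```

The job is done and handed in at about 27 s of the 72 s allowed, with the gripper clear of everything. In order:

- **Pawl:** I pushed it right over. My last check put it at about 1.78 rad, against its stop at 1.75.
- **Lever:** I swung it to its stop, where the force rose to about 39 N with almost no further movement. That was the highest force I read, on the finger tips; readings came only at the end of each move. Triangulating the knob gave 1.60 rad, so the ram is fully up.
- **Cover:** I dragged the light-grey cover by its boss, flat on the bench, then pushed it under the ram with two fingertips.

**Cover position:**
- **Along the throat:** the estimates disagree slightly, from about 3 mm short (side camera) through 1 mm short (top camera) to dead on. My best guess is about 1 mm short.
- **Sideways:** about 1 mm or less off centre.
- **Rotation:** the two views gave +1.4° and −2.4°, so it is roughly square to the base.

A last attempt to nudge the cover about 1 mm further did not move it, and I left it there. In the last pictures the tin, spare bearing, stub shaft and hammer were where they began, judged by eye, and no move went near them.

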